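# Load the parts spindle for the printer gear train

### The job

Load the parts spindle for the next printer repair: slip the big gear over the post first, then the plain spacer tube, then the small gear, and last the flanged bush with its flange down, each lying flat on the one below. Let go of everything, and leave the usb stick, the screwdriver and the marker pen where they are.

Things in the scene. Friction and masses are not known exactly. Their poses are not given: they have to be found in the camera images.
- spindle: Parts spindle, fixed to the bench: a dark round steel base, 64 mm across and 8 mm high, with one upright post in its centre, 10 mm in diameter. The post's top is 61 mm above the bench; its last 6 mm taper to 4 mm. Origin: centre of the base's underside on the bench, on the post's axis; z up. Its place on the bench changes.
- seat (a point): The point on the post's axis at the top face of the spindle's base, 8 mm above the bench, where the first part's underside comes to rest.
- big_gear: The larger of two white plastic spur gears: 60 mm over the teeth, 16 mm thick, 20 mm bore, about 40 g. Its origin is the centre of its underside on the bore axis, z up along the bore; it starts lying flat on the bench with its bore upright (yaw has no meaning, it is round).
- spacer: Plain pale bare-aluminium spacer tube, no flange: 34 mm outside, 20 mm bore, 20 mm tall, about 40 g. Its origin is the centre of its underside on the bore axis, z up along the bore; it starts lying flat on the bench with its bore upright (yaw has no meaning, it is round).
- small_gear: The smaller of two white plastic spur gears: 42 mm over the teeth, 12 mm thick, 20 mm bore, about 25 g. Its origin is the centre of its underside on the bore axis, z up along the bore; it starts lying flat on the bench with its bore upright (yaw has no meaning, it is round).
- bush: Flanged pale bare-aluminium bush, 14 mm tall, 20 mm bore, about 40 g: the flange at its lower end is 40 mm across and 4 mm thick, the neck above it is 26 mm outside and 10 mm tall. It lies flange down already. Its origin is the centre of its underside on the bore axis, z up along the bore; it starts lying flat on the bench with its bore upright (yaw has no meaning, it is round).
- usb: Bystander: orange usb stick, 18x53x8 mm, lying on the bench. Origin: centre of its underside; its length is along y.
- driver: Bystander: screwdriver with a yellow handle, 152 mm long and 24 mm thick, lying near the front edge of the bench. Origin: centre of its underside; its length is along y.
- marker: Bystander: white marker pen with a black cap, 134 mm long and 15 mm thick, lying near the front edge. Origin: centre of its underside; its length is along y.
Mind the look-alikes: they are no part of the job. What is shaped like the big_gear but black or turquoise is not meant. What is shaped like the bush but pink is not meant.

How it is judged:
By the outcome, as a careful person would: the job done as asked, in the order asked, and still so for the second after the job is handed in, with the robot touching nothing.
It also fails if it takes over 90 s, if anything falls off the work surface, if the arm or the gripper's body presses on something with over 40 N, if the wrist force passes 120 N, or if a joint passes its speed limit or range.

### The arm

A 7-joint arm with a two-finger parallel gripper is mounted at the origin on a cart in front of the work surface, level with it; the furniture and walls round the work are solid. World frame = base frame: x ahead of the robot, y to its left, z up, the work surface at z = 0. Lengths are in m, angles in rad, forces in N, time in s.
With the tool pointing down it reaches from about 0.425 to 0.875 m from the base axis. Payload 8.4 kg.
Tool frame: the origin (TCP) lies on the mounting face of the last link; the fingertips stand 173 mm ahead of it and the grasp point (between the pads) lies 155 mm ahead of it (grasp_offset is the z of the grasp point in the tool frame, in m); z points along the fingers, y is the direction in which the jaws open and shut (so a half turn about z gives the same grasp; the last joint's range is limited). The gripper opens to 85 mm and grips with 20 to 120 N. Pads are 22 mm wide; open, the fingers measure 114 mm over their backs; the gripper's body (76 mm by 85 mm) begins 54 mm behind the grasp point. The pads swing forward as they close: fully open they stand 13 mm farther back than shut.
Start: joints at [-1.308, 0.333, 0.04, 1.465, -0.013, 1.343, -0.059], TCP at [0.23, 0.608, 0.405] pointing down, gripper open.
Joint ranges: [-2.58, 2.58], [-0.38, 2.09], [-1.3, 1.39], [0.25, 2.4], [-1.5, 4.64], [0.08, 2.09], [-2.65, 2.65]. Speed limits (rad/s): [2.22, 2.22, 2.79, 2.79, 3.14, 3.14, 3.14].

### API

Orientations are given as a unit quaternion [x, y, z, w].
In Python, from workcell import * gives the robot as it stands. The module is installed in compiled form; this text tells all that it offers.
- The arm moves only by the shell command python3 -m handwheel 'ROWS'. ROWS is a JSON object of lists of equal length, an entry for each row: "xyz": the shift along the tool's x, y, z in m, a list of three; "spin": the turn about the tool's z in degrees; "hand": the opening in per cent of the stroke, from 0 (shut) to 100 (fully open). A call has 1 to 12 rows; each row shifts and turns the commanded pose from where the row before left it, along the tool's axes as they then stand; what a row does not reach is not made up. A row lasts 1/8 s, in which the tool goes at most 62.5 mm and 10.7 degrees, less where a joint would pass 70% of its speed; a pose out of reach is approached as far as the arm can. A call is refused whole if a number of a shift passes 0.0625 or a number of a turn 10.7, either way. A call with a gripper value outside its range is refused whole. The fingers move at their own pace and stop on an object; the grip force is fixed at half the most. Time passes only in rows, so rows that do not move let the fingers close. It gives the time, the measured TCP pose, the force and the opening at its end, in the units of the state.
- sense(): the state, without advancing time (a new reading comes with each control period).
- snapshot(name): name is "side" or "top"; returns a dict with "frame" (480x640x3 uint8, red, green, blue), "camera_matrix" (3x3 intrinsics, pixels), "dist_coeffs" ([k1, k2, p1, p2, k3] as OpenCV has them; the pictures are not rectified), "R" (3x3) and "t" (3): a world point X has camera coordinates R X + t. Camera axes: x right, y down, z forward; pixel columns grow to the right and rows downward; lengths in m; the calibration is good to about 2 mm. A picture is of the moment at which its call begins. There is no depth.
- hand_in(): hands the job in, once; it reports no verdict.
The state is a dict: "time_s": time; "q": joint angles; "joint_velocities": joint speeds; "joint_torque": joint torques, N m; "position": TCP position; "eef_rot": TCP orientation; "force": force on the tool from outside, world axes, zero at the start; "torque": the same for the moment, N m; "opening": finger opening in m.
Only numpy, scipy, OpenCV 4.12 (cv2) and the standard library are available. Lean on these libraries where they do the work, as an engineer would, in place of code of your own. Each camera call takes 0.05 s, during which the arm holds its last target. There are 200 camera calls.

## Working session

There is one attempt and no reset: what is moved stays moved. The work goes in short steps, Python scripts to look and compute and a shell command to move; the robot and the scene stay as the last step left them, time stands still between calls to the robot, and variables do not carry over. Pictures are saved under pics/ and viewed, on a budget of 19 in all, crops included, one or two more only if the job needs it, and the job is handed in when it is done.

```bash
mkdir -p pics; python3 - <<'E'
from workcell import *
import cv2
for n in("side","top"):
    s=snapshot(n); cv2.imwrite(f"pics/{n}0.png",s["frame"][:,:,::-1])
    print(n,s["camera_matrix"],s["dist_coeffs"],s["R"],s["t"])
print(sense())
E
```

```text
side [[458.97006479   0.         315.1559738 ]
 [  0.         458.97006479 241.46795383]
 [  0.           0.           1.        ]] [-0.10875135  0.          0.          0.          0.        ] [[ 0.82407342 -0.56630758  0.01409697]
 [-0.290772   -0.44421717 -0.84742124]
 [ 0.48616318  0.69423832 -0.53073395]] [-0.37219114  0.19845205  0.84732517]
top [[450.10835584   0.         321.58210715]
 [  0.         450.10835584 242.73227068]
 [  0.           0.           1.        ]] [0.0214131 0.        0.        0.        0.       ] [[ 0.11988081 -0.99277311 -0.00549084]
 [-0.9651794  -0.11524996 -0.23483223]
 [ 0.2325023   0.03345152 -0.97202041]] [0.01305929 0.49891486 0.76567797]
{'time_s': 0.1, 'q': array([-1.30821597,  0.3338252 ,  0.03989023,  1.46618227, -0.01339229,
        1.34327635, -0.05850881]), 'joint_velocities': array([ 0.00065648,  0.00044515, -0.00052712, -0.00147434,  0.00038042,
        0.00091044, -0.00056931]), 'joint_torque': array([ 4.23770602e-03, -6.60017753e+01,  1.37074850e+00, -4.06472003e+01,
        1.71396334e-02,  8.94648721e-03,  1.10897542e-06]), 'position': array([0.23002327, 0.6077708 , 0.40392025]), 'eef_rot': array([ 1.79924263e-01,  9.83680208e-01, -7.08656792e-04, -7.48325503e-05]), 'force': array([ 0.47080972, -0.08017609, -0.63620438]), 'torque': array([-0.01956215,  0.01221055, -0.01180817]), 'opening': 0.08527933317972555}
```

View pics/top0.png

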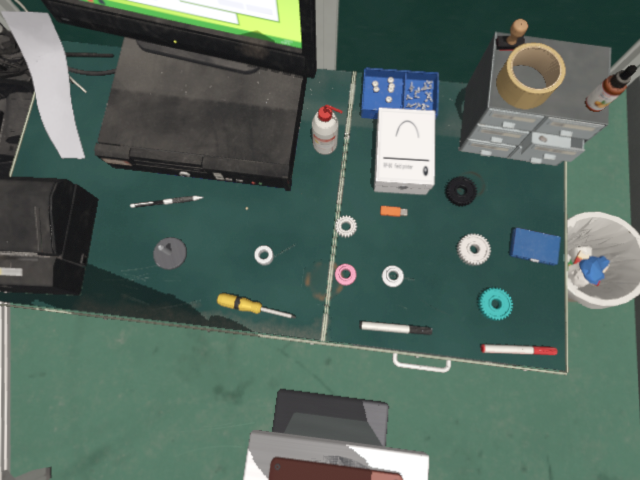

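View pics/side0.png

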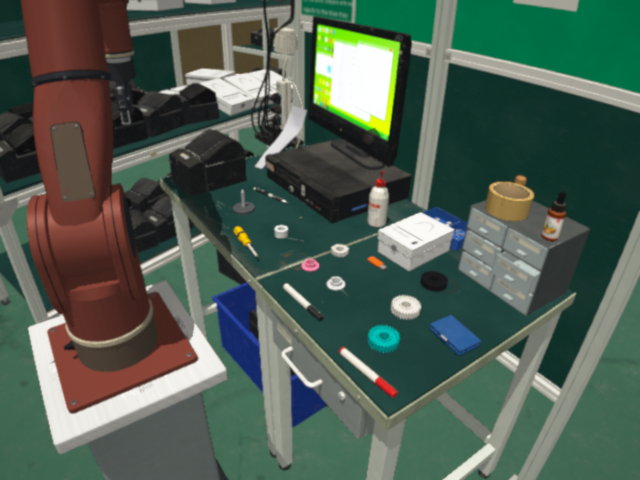

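Top view: the spindle is at (170,253). The white gears are at (474,249), the larger, and (346,226), the smaller. The black (461,191) and turquoise (496,304) gears are look-alikes. The pale rings are at (263,255) and (392,276), and the pink bush at (345,274) is a look-alike. The enlarged crops below should show which ring is the spacer and which is the flanged bush.

```bash
cat > h.py <<'E'
from workcell import *
import cv2, numpy as np
def ray(s,uv):
    n=cv2.undistortPoints(np.array([[uv]],float),s["camera_matrix"],s["dist_coeffs"])[0,0]
    R=np.array(s["R"]);t=np.array(s["t"]);return -R.T@t,R.T@np.array([n[0],n[1],1])
def at(s,uv,z):
    c,d=ray(s,uv);return c+d*(z-c[2])/d[2]
def proj(s,X):
    return cv2.projectPoints(np.array(X,float).reshape(-1,3),cv2.Rodrigues(np.array(s["R"]))[0],np.array(s["t"]),s["camera_matrix"],s["dist_coeffs"])[0][:,0]
def crop(f,u,v,w,h,k): return cv2.resize(f[v-h//2:v+h//2,u-w//2:u+w//2],None,fx=k,fy=k,interpolation=cv2.INTER_CUBIC)
E
python3 - <<'E'
from h import *
T=snapshot("top");S=snapshot("side")
P={"spindle":(170,253,.008),"ringA":(263,255,.02),"ringB":(392,276,.014),"small":(346,226,.012),"big":(474,249,.016)}
a=[];b=[]
for n,(u,v,z) in P.items():
    X=at(T,(u,v),z); p=proj(S,X)[0].round().astype(int); print(n,X,np.hypot(*X[:2]),p)
    a.append(crop(T["frame"],u,v,40,50,4));b.append(crop(S["frame"],*p,40,50,4))
cv2.imwrite("pics/c1.png",np.vstack([np.hstack(a),np.hstack(b)])[:,:,::-1])
E
```

```text
spindle [0.45091983 0.3636265  0.008     ] 0.579269300464934 [243 206]
ringA [0.46600817 0.18210672 0.02      ] 0.5003263618620454 [280 228]
ringB [ 0.45596927 -0.06664701  0.014     ] 0.4608142777952197 [334 279]
small [0.54428653 0.03064367 0.012     ] 0.5451484742558881 [339 248]
big [ 0.52657084 -0.21776318  0.016     ] 0.5698224738414731 [405 304]
```

View pics/c1.png

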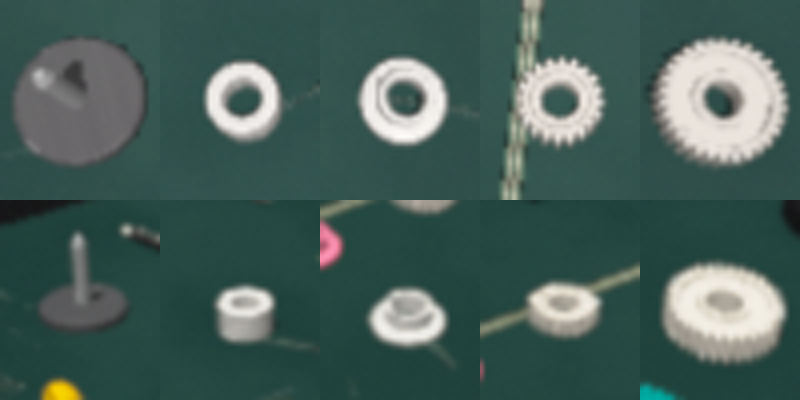

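Row 2 shows ring A is the plain tube (spacer) and ring B has a flange with a neck (bush). The crops also confirm both white gears. Next I'll refine the centres by matching silhouettes in both cameras.

```bash
cat >> h.py <<'E'
from scipy.optimize import least_squares
M={"spindle":[(.032,0),(.032,.008)],"spacer":[(.017,0),(.017,.02)],"bush":[(.02,0),(.02,.004),(.013,.014)],"small":[(.021,0),(.021,.012)],"big":[(.03,0),(.03,.016)]}
def hullc(s,n,xy,z0):
    a=np.linspace(0,2*np.pi,60);p=np.vstack([np.c_[xy[0]+r*np.cos(a),xy[1]+r*np.sin(a),0*a+z+z0] for r,z in M[n]])
    h=cv2.convexHull(proj(s,p).astype(np.float32));m=cv2.moments(h);return np.array([m["m10"],m["m01"]])/m["m00"],cv2.contourArea(h)
def fit(s,n,uv,z0=0,lo=None):
    f=s["frame"].astype(int)
    if n=="spindle": m=(f.max(2)-f.min(2)<25)&(f.max(2)<200)
    else: m=f.min(2)>110
    m=m.astype(np.uint8);W=np.zeros_like(m);cv2.circle(W,uv,40,1,-1);m*=W
    if n=="spindle": m=cv2.morphologyEx(m,cv2.MORPH_OPEN,np.ones((5,5)))
    cs=cv2.findContours(m,cv2.RETR_EXTERNAL,cv2.CHAIN_APPROX_NONE)[0]
    c=cv2.convexHull(min([c for c in cs if cv2.contourArea(c)>60],key=lambda c:np.hypot(*(c.mean((0,1))-uv))))
    mm=cv2.moments(c);g=np.array([mm["m10"],mm["m01"]])/mm["m00"]
    x=least_squares(lambda x:hullc(s,n,x,z0)[0]-g,at(s,uv,z0)[:2],x_scale=.01).x
    return x,g,cv2.contourArea(c),hullc(s,n,x,z0)[1]
E
python3 - <<'E'
from h import *
T=snapshot("top");S=snapshot("side")
for n,a,b in [("spindle",(170,253),(243,206)),("spacer",(263,255),(280,230)),("bush",(392,276),(335,283)),("small",(346,226),(340,250)),("big",(474,249),(405,306))]:
    for s,uv in((T,a),(S,b)):
        x,g,A,B=fit(s,n,uv);print(n,x.round(4),g.round(1),A,round(B))
print("tip",at(T,(150.1,247.1),.061), at(S,(242.6,190),.061))
E
```

```text
spindle [0.4516 0.366 ] [169.5 253.1] 876.5 884
spindle [0.4609 0.3856] [243.1 203.9] 355.5 227
spacer [0.4686 0.183 ] [263.4 254.6] 280.0 282
spacer [0.4681 0.184 ] [280.5 230.8] 141.5 154
bush [ 0.4589 -0.0688] [392.4 275.7] 356.5 344
bush [ 0.4592 -0.0689] [335.5 283.1] 197.5 196
small [0.5463 0.0385] [342.  225.4] 1034.0 378
small [0.5466 0.0321] [339.5 249.7] 177.5 193
big [ 0.5289 -0.2198] [474.  248.9] 780.0 843
big [ 0.5289 -0.2182] [405.2 306.5] 561.0 593
tip [0.44821365 0.38193808 0.061     ] [0.45106353 0.36077573 0.061     ]
```

```bash
python3 - <<'E'
from h import *
T=snapshot("top");S=snapshot("side")
print("tip",at(T,(160.1,247.1),.061), at(S,(242.8,190.2),.061),at(S,(243.3,207),.006))
for s in(T,S): print(hullc(s,"spindle",(.4516,.365),0)[0],proj(s,[(.4516,.365,.061)]))
t=np.array([.5289,-.219]);p=sense()["position"];d=t-p[:2]
tx=np.array([-.935,.354]);ty=np.array([.354,.935]);print(d@tx,d@ty)
E
```

```text
tip [0.45036635 0.36389465 0.061     ] [0.45094844 0.35930525 0.061     ] [0.45058544 0.36350066 0.006     ]
[169.95981792 253.10790024] [[159.64075231 246.37600367]]
[243.4047307  207.43828149] [[242.09299308 189.40998629]]
-0.5721335693744753 -0.6673437784019407
```

```bash
python3 -m handwheel '{"xyz":[[-0.05,-0.03,0],[-0.05,-0.03,0],[-0.05,-0.03,0],[-0.05,-0.03,0],[-0.05,-0.03,0],[-0.05,-0.03,0],[-0.05,-0.03,0],[-0.05,-0.03,0],[-0.05,-0.03,0]],"spin":[0,0,0,0,0,0,0,0,0],"hand":[100,100,100,100,100,100,100,100,100]}'
python3 -m handwheel '{"xyz":[[-0.016,-0.05,0.01],[-0.016,-0.05,0.01],[-0.016,-0.05,0.01],[-0.016,-0.05,0.01],[-0.016,-0.05,0.01],[-0.016,-0.05,0.02],[-0.016,-0.05,0.02],[0,0,0.02],[0,0,0]],"spin":[0,0,0,0,0,0,0,0,0],"hand":[100,100,100,100,100,100,100,100,100]}'
```

```text
time_s: 1.52
position: [0.5563, 0.1945, 0.4051]
eef_rot: [0.18, 0.984, 0.0, 0.0]
force: [0.2, 1.9, 0.3]
opening: 0.0851
time_s: 2.65
position: [0.5356, -0.171, 0.2935]
eef_rot: [0.18, 0.984, -0.0, -0.001]
force: [0.1, 0.5, 0.2]
opening: 0.0853
```

```bash
cat >> h.py <<'E'
from scipy.spatial.transform import Rotation as Ro
def go(x,y,z):
    s=sense();print("shift",Ro.from_quat(s["eef_rot"]).inv().apply(np.array([x,y,z])-s["position"]).round(4),"t",s["time_s"])
E
python3 -m handwheel '{"xyz":[[-0.011,-0.047,0.02],[0,0,0.03],[0,0,0.03],[0,0,0]],"spin":[0,0,0,0],"hand":[100,100,100,100]}'
python3 - <<'E'
from h import *
go(.5289,-.219,.170)
S=snapshot("side");T=snapshot("top")
cv2.imwrite("pics/g1.png",np.hstack([crop(S["frame"],405,290,130,150,3),crop(T["frame"],474,249,130,150,3)])[:,:,::-1])
E
```

```text
time_s: 3.15
position: [0.5297, -0.2175, 0.2138]
eef_rot: [0.179, 0.984, 0.0, -0.002]
force: [0.3, -1.0, 0.7]
opening: 0.0852
shift [ 0.0001 -0.0017  0.0438] t 3.15
```

View pics/g1.png

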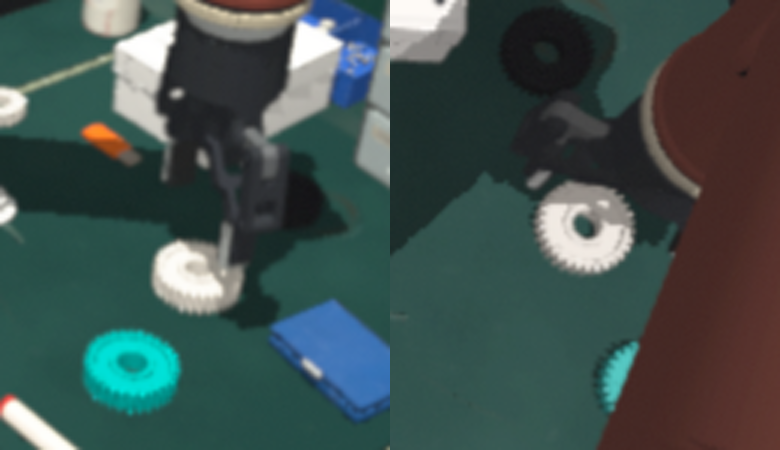

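The jaws straddle the white big gear: a finger shows at crop (235,240), over its right rim. The black and turquoise look-alikes are clear of the path, so I'm descending and gripping.

```bash
python3 -m handwheel '{"xyz":[[0,-0.002,0.024],[0,0,0.02],[0,0,0],[0,0,0],[0,0,0],[0,0,0],[0,0,0]],"spin":[0,0,0,0,0,0,0],"hand":[100,100,100,50,50,50,50]}'
python3 - <<'E'
from h import *
go(.5289,-.219,.170)
S=snapshot("side")
cv2.imwrite("pics/g2.png",crop(S["frame"],405,290,130,120,5)[:,:,::-1])
E
```

```text
time_s: 4.12
position: [0.5296, -0.2209, 0.1724]
eef_rot: [0.18, 0.984, 0.0, 0.001]
force: [-3.3, 1.6, 10.6]
opening: 0.0571
shift [0.0013 0.0015 0.0024] t 4.125
```

View pics/g2.png

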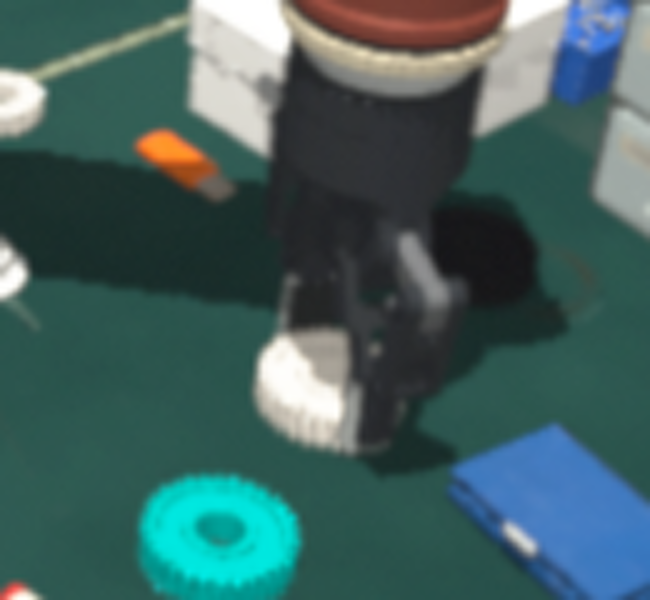

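```bash
python3 -m handwheel '{"xyz":[[0,0,-0.01],[0,0,-0.03],[0,0,-0.03],[0,0,-0.02],[0.02,0.04,-0.01],[0.02,0.04,0],[0.02,0.04,0],[0.02,0.04,0],[0.02,0.04,0],[0.02,0.04,0],[0.02,0.04,0],[0.02,0.04,0]],"spin":[0,0,0,0,0,0,0,0,0,0,0,0],"hand":[50,50,50,50,50,50,50,50,50,50,50,50]}'
python3 - <<'E'
from h import *
go(.451,.364,.26)
E
```

```text
time_s: 5.68
position: [0.4925, 0.1366, 0.2712]
eef_rot: [0.18, 0.984, 0.0, 0.0]
force: [1.0, 0.1, -0.0]
opening: 0.057
shift [0.1193 0.1979 0.0112] t 5.675
```

```bash
python3 -m handwheel '{"xyz":[[0.024,0.04,0],[0.024,0.04,0],[0.024,0.04,0],[0.024,0.04,0],[0.012,0.02,0],[0.011,0.018,0],[0,0,0],[0,0,0]],"spin":[0,0,0,0,0,0,0,0],"hand":[50,50,50,50,50,50,50,50]}'
python3 - <<'E'
from h import *
go(.451,.364,.26)
S=snapshot("side");T=snapshot("top")
cv2.imwrite("pics/p1.png",np.hstack([crop(S["frame"],245,180,100,120,4),crop(T["frame"],165,245,100,120,4)])[:,:,::-1])
E
```

```text
time_s: 6.68
position: [0.4523, 0.3611, 0.2707]
eef_rot: [0.181, 0.984, -0.0, 0.0]
force: [0.3, -0.9, -0.1]
opening: 0.0571
shift [0.0022 0.0023 0.0107] t 6.675
```

View pics/p1.png

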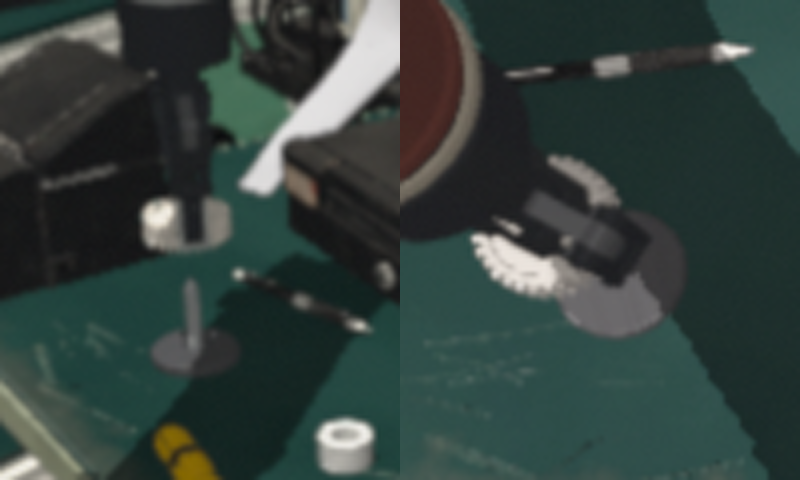

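```bash
python3 - <<'E'
from h import *
T=snapshot("top");S=snapshot("side")
print(at(T,(151.4,241.4),.113),at(S,(241.4,175.6),.106),sense()["position"])
u=lambda a,b:(245-50+(a+.5)/4-.5,180-60+(b+.5)/4-.5)
print("post side tip",at(S,u(192,281),.061),"base",at(S,u(195,353),.0065))
u=lambda a,b:(165-50+(a+.5)/4-.5,245-60+(b+.5)/4-.5)
print("base top", at(T,u(220,272.5),.007)) 
E
```

```text
[0.44880329 0.35992986 0.113     ] [0.4497469  0.35893842 0.106     ] [0.45205804 0.36154169 0.27080842]
post side tip [0.45148868 0.36146385 0.061     ] base [0.44792177 0.35769331 0.0065    ]
base top [0.45149679 0.36481956 0.007     ]
```

```bash
python3 -m handwheel '{"xyz":[[0.0005,0.003,0],[0,0,0.015],[0,0,0.015],[0,0,0.01],[0,0,0.008],[0,0,0]],"spin":[0,0,0,0,0,0],"hand":[50,50,50,50,50,50]}'
python3 - <<'E'
from h import *
S=snapshot("side");T=snapshot("top");print(sense()["force"])
cv2.imwrite("pics/p2.png",np.hstack([crop(S["frame"],245,190,70,90,5),crop(T["frame"],165,245,80,90,5)])[:,:,::-1])
E
```

```text
time_s: 7.62
position: [0.452, 0.3654, 0.222]
eef_rot: [0.18, 0.984, -0.001, -0.0]
force: [-0.9, 0.4, 0.1]
opening: 0.0571
[ 1.29877706 -0.20297373 -0.12140524]
```

View pics/p2.png

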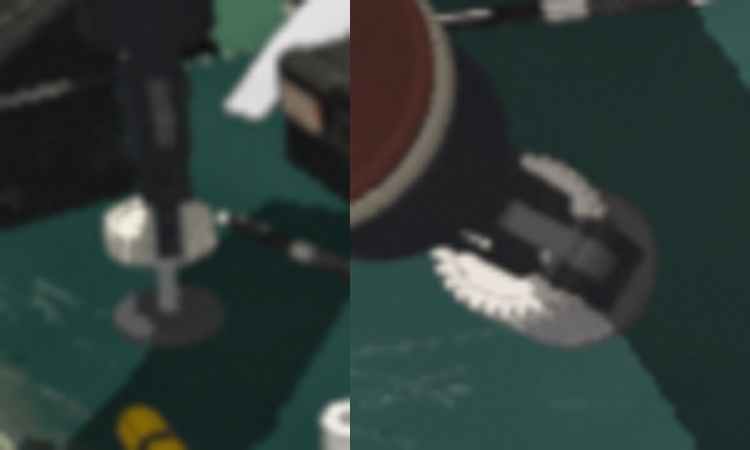

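Side crop: the post (168,285) enters the gear with no contact force. The gear centre (161,235) is about 2 mm left of the post, so I nudge it and lower.

```bash
python3 -m handwheel '{"xyz":[[-0.002,-0.0005,0.01],[0,0,0.015],[0,0,0.01],[0,0,0.005],[0,0,0],[0,0,0],[0,0,0],[0,0,0]],"spin":[0,0,0,0,0,0,0,0],"hand":[50,50,50,50,50,100,100,100]}'
python3 -m handwheel '{"xyz":[[0,0,-0.03],[0,0,-0.03],[0,0,-0.03],[0,0,0]],"spin":[0,0,0,0],"hand":[100,100,100,100]}'
python3 - <<'E'
from h import *
go(.4686,.1834,.26)
E
```

```text
time_s: 8.72
position: [0.454, 0.3645, 0.1831]
eef_rot: [0.18, 0.984, 0.0, 0.0]
force: [-0.1, -0.6, 0.0]
opening: 0.0857
time_s: 9.22
position: [0.4546, 0.3649, 0.2754]
eef_rot: [0.18, 0.984, 0.002, 0.001]
force: [0.4, 0.0, -0.9]
opening: 0.0853
shift [-0.0773 -0.1649  0.0148] t 9.225
```

```bash
python3 -m handwheel '{"xyz":[[-0.02,-0.045,0],[-0.02,-0.045,0],[-0.02,-0.045,0],[-0.017,-0.03,0.015],[0,0,0.01],[0,0,0],[0,0,0]],"spin":[0,0,0,0,0,0,0],"hand":[80,80,80,80,80,80,80]}'
python3 - <<'E'
from h import *
go(.4686,.1834,.176)
S=snapshot("side");T=snapshot("top")
cv2.imwrite("pics/p3.png",np.hstack([crop(S["frame"],260,200,100,120,4),crop(T["frame"],180,255,100,120,4)])[:,:,::-1])
E
```

```text
time_s: 10.1
position: [0.4674, 0.184, 0.2478]
eef_rot: [0.179, 0.984, 0.0, -0.0]
force: [0.5, 0.6, -0.8]
opening: 0.0684
shift [-0.0014 -0.0001  0.0718] t 10.1
```

View pics/p3.png

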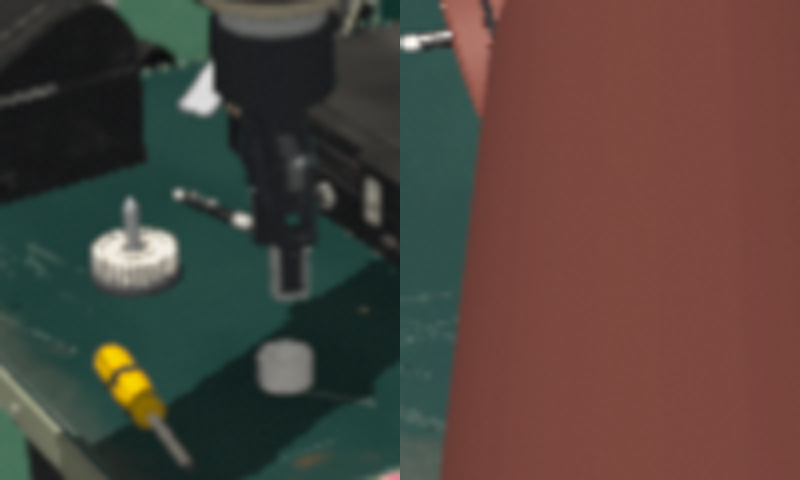

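The big gear is seated flat on the base with the post through it at side crop (135,255). The fingers are above the spacer at (286,366).

```bash
python3 -m handwheel '{"xyz":[[-0.001,0,0.03],[0,0,0.025],[0,0,0.016],[0,0,0],[0,0,0],[0,0,0],[0,0,0],[0,0,0]],"spin":[0,0,0,0,0,0,0,0],"hand":[80,80,80,80,20,20,20,20]}'
python3 -m handwheel '{"xyz":[[0,0,-0.01],[0,0,-0.03],[0,0,-0.03],[0,0,-0.025],[0,0,0]],"spin":[0,0,0,0,0],"hand":[20,20,20,20,20]}'
python3 - <<'E'
from h import *
go(.452,.364,.27)
E
```

```text
time_s: 11.2
position: [0.4689, 0.1827, 0.1781]
eef_rot: [0.18, 0.984, 0.001, 0.001]
force: [-2.5, 1.0, 8.1]
opening: 0.0312
time_s: 11.82
position: [0.4692, 0.1827, 0.2742]
eef_rot: [0.18, 0.984, 0.002, 0.002]
force: [0.7, -0.2, -1.3]
opening: 0.0315
shift [0.0803 0.1634 0.0047] t 11.825
```

```bash
python3 -m handwheel '{"xyz":[[0.02,0.04,0],[0.02,0.04,0],[0.02,0.04,0],[0.01,0.025,0],[0.01,0.018,0],[0,0,0.0],[0,0,0]],"spin":[0,0,0,0,0,0,0],"hand":[20,20,20,20,20,20,20]}'
python3 - <<'E'
from h import *
go(.452,.364,.27)
S=snapshot("side");T=snapshot("top")
cv2.imwrite("pics/p4.png",np.hstack([crop(S["frame"],245,180,80,100,5),crop(T["frame"],165,245,80,100,5)])[:,:,::-1])
E
```

```text
time_s: 12.7
position: [0.4519, 0.3617, 0.2716]
eef_rot: [0.181, 0.984, -0.0, 0.0]
force: [-1.2, -0.8, 0.3]
opening: 0.0317
shift [0.0007 0.0022 0.0016] t 12.7
```

View pics/p4.png

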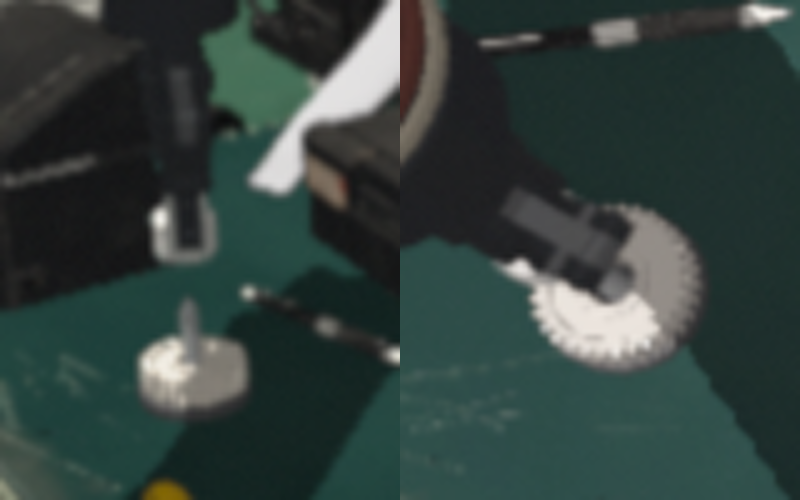

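```bash
python3 -m handwheel '{"xyz":[[0.0,0.0025,0],[0,0,0.015],[0,0,0.015],[0,0,0.012],[0,0,0.003],[0,0,0]],"spin":[0,0,0,0,0,0],"hand":[20,20,20,20,20,20]}'
```

```text
time_s: 13.55
position: [0.4522, 0.3656, 0.2265]
eef_rot: [0.18, 0.984, -0.0, -0.0]
force: [-0.3, -0.2, -0.8]
opening: 0.031
```

```bash
python3 -m handwheel '{"xyz":[[0,0,0.01],[0,0,0.01],[0,0,0.003],[0,0,0],[0,0,0],[0,0,0],[0,0,0]],"spin":[0,0,0,0,0,0,0],"hand":[20,20,20,20,80,80,80]}'
python3 -m handwheel '{"xyz":[[0,0,-0.03],[0,0,-0.03],[0,0,-0.02],[0,0,0]],"spin":[0,0,0,0],"hand":[80,80,80,80]}'
python3 - <<'E'
from h import *
go(.5464,.0318,.26)
E
```

```text
time_s: 14.42
position: [0.4522, 0.3656, 0.2039]
eef_rot: [0.18, 0.984, 0.0, 0.0]
force: [0.2, 0.3, -0.0]
opening: 0.0684
time_s: 14.92
position: [0.4527, 0.3659, 0.2854]
eef_rot: [0.18, 0.984, 0.001, 0.001]
force: [0.2, -0.3, -0.1]
opening: 0.0682
shift [-0.2059 -0.2794  0.0248] t 14.925
```

```bash
python3 -m handwheel '{"xyz":[[-0.03,-0.04,0],[-0.03,-0.04,0],[-0.03,-0.04,0],[-0.03,-0.04,0],[-0.03,-0.04,0],[-0.03,-0.04,0],[-0.015,-0.025,0.015],[-0.011,-0.014,0.01],[0,0,0.01],[0,0,0],[0,0,0]],"spin":[0,0,0,0,0,0,0,0,0,0,0],"hand":[80,80,80,80,80,80,80,80,80,80,80]}'
python3 - <<'E'
from h import *
go(.5464,.0318,.1795)
S=snapshot("side")
a=crop(S["frame"],245,190,80,100,5);b=crop(S["frame"],340,235,80,100,5)
cv2.imwrite("pics/p5.png",np.hstack([a,b])[:,:,::-1])
E
```

```text
time_s: 16.3
position: [0.546, 0.0329, 0.2487]
eef_rot: [0.179, 0.984, 0.0, -0.0]
force: [0.2, 0.3, -0.2]
opening: 0.0685
shift [-0.0008 -0.0009  0.0692] t 16.3
```

View pics/p5.png

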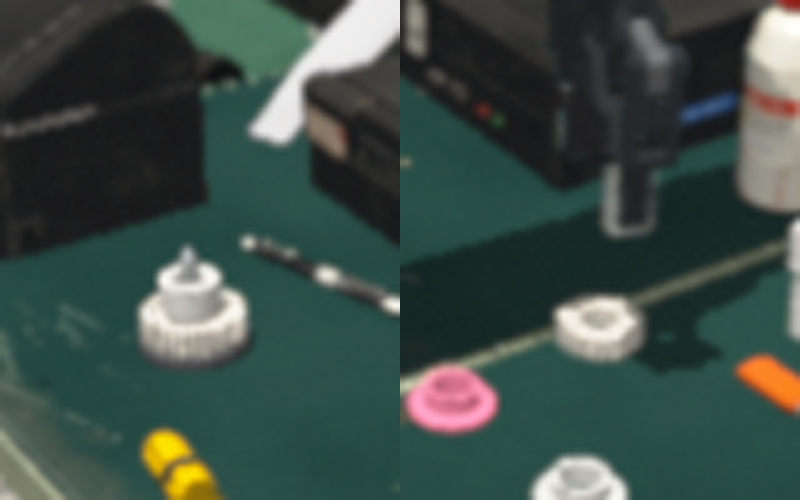

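```bash
python3 - <<'E'
from h import *
S=snapshot("side")
ty=np.array([.354,.935,0])
for c,px in(((.4674,.184,.082),(260-50+291/4,200-60+290/4)),((.546,.0329,.083),(340-40+228/5,235-50+230/5))):
    c=np.array(c);print(proj(S,[c-.036*ty,c,c+.036*ty]).round(1).tolist(),px)
x,g,A,B=fit(S,"small",(340,250));print(x,g,A,B, at(S,(340.2,248),.012))
E
```

```text
[[282.1, 213.0], [279.5, 206.4], [277.1, 200.1]] (282.75, 212.5)
[[344.9, 230.0], [340.5, 222.4], [336.3, 215.3]] (345.6, 231.0)
[0.54509671 0.03161443] [339.16768916 249.98977505] 163.0 193.63446998083964 [0.54666324 0.02988833 0.012     ]
```

The spacer sits on the big gear and the fingers line up with the small gear, so I grip it.

```bash
python3 -m handwheel '{"xyz":[[-0.001,-0.001,0.03],[0,0,0.025],[0,0,0.014],[0,0,0],[0,0,0],[0,0,0],[0,0,0],[0,0,0]],"spin":[0,0,0,0,0,0,0,0],"hand":[80,80,80,80,30,30,30,30]}'
python3 -m handwheel '{"xyz":[[0,0,-0.01],[0,0,-0.03],[0,0,-0.03],[0,0,-0.04],[0,0,0]],"spin":[0,0,0,0,0],"hand":[30,30,30,30,30]}'
python3 - <<'E'
from h import *
go(.452,.3655,.29)
E
```

```text
time_s: 17.4
position: [0.5472, 0.0304, 0.1814]
eef_rot: [0.18, 0.984, 0.001, 0.001]
force: [-2.6, 0.0, 9.5]
opening: 0.0378
time_s: 18.02
position: [0.5479, 0.0302, 0.2936]
eef_rot: [0.18, 0.984, 0.001, 0.003]
force: [0.4, 0.1, -1.0]
opening: 0.0371
shift [0.2084 0.2795 0.0036] t 18.025
```

```bash
python3 -m handwheel '{"xyz":[[0.03,0.04,0],[0.03,0.04,0],[0.03,0.04,0],[0.03,0.04,0],[0.03,0.04,0],[0.03,0.04,0],[0.018,0.025,0],[0.01,0.015,0],[0,0,0],[0,0,0]],"spin":[0,0,0,0,0,0,0,0,0,0],"hand":[30,30,30,30,30,30,30,30,30,30]}'
python3 - <<'E'
from h import *
go(.452,.3655,.29)
S=snapshot("side");T=snapshot("top")
cv2.imwrite("pics/p6.png",np.hstack([crop(S["frame"],245,175,80,100,5),crop(T["frame"],165,245,80,100,5)])[:,:,::-1])
E
```

```text
time_s: 19.27
position: [0.4521, 0.3643, 0.2896]
eef_rot: [0.181, 0.983, -0.0, 0.0]
force: [0.8, -0.4, -0.8]
opening: 0.0378
shift [ 0.0005  0.0011 -0.0004] t 19.275
```

View pics/p6.png

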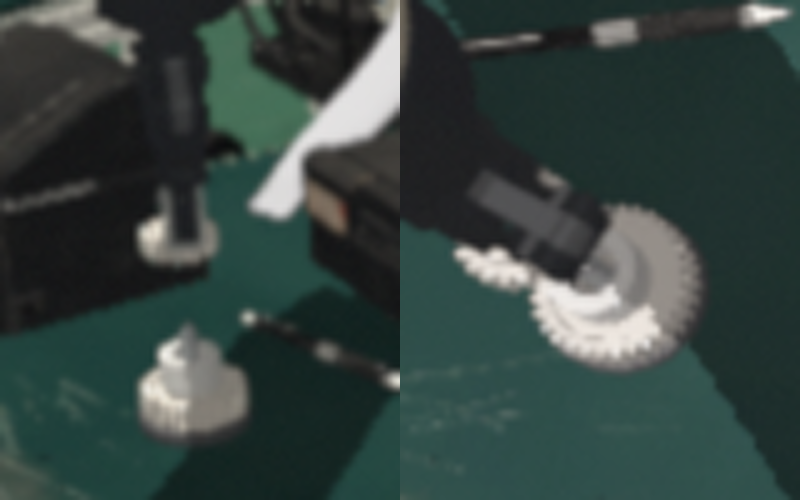

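```bash
python3 - <<'E'
from h import *
T=snapshot("top");S=snapshot("side")
for p in((.452,.3655),(.451,.364)):
    print((proj(T,[(*p,.12),(*p,.061)])-[125,195])*5+[400,0],(proj(S,[(*p,.114),(*p,.061)])-[205,125])*5)
E
```

```text
[[510.06483311 216.12384302]
 [572.07699181 255.6620941 ]] [[179.36020202 234.72423371]
 [185.70159006 321.55956463]]
[[513.80231812 219.47011141]
 [575.57008728 258.78655804]] [[178.95075581 236.03339623]
 [185.30997908 322.94720711]]
```

```bash
python3 -m handwheel '{"xyz":[[-0.001,0.002,0.01],[0,0,0.015],[0,0,0.015],[0,0,0.01],[0,0,0.002],[0,0,0]],"spin":[0,0,0,0,0,0],"hand":[30,30,30,30,30,30]}'
python3 - <<'E'
from h import *
print(sense()["force"],sense()["torque"])
E
```

```text
time_s: 20.23
position: [0.453, 0.3675, 0.2378]
eef_rot: [0.18, 0.984, -0.0, 0.0]
force: [0.5, 0.8, 1.2]
opening: 0.0375
[0.46078714 0.77287345 1.17323679] [ 0.04367149 -0.03133196 -0.02562079]
```

```bash
python3 -m handwheel '{"xyz":[[0,0,0.006],[0,0,0.005],[0,0,0],[0,0,0]],"spin":[0,0,0,0],"hand":[30,30,30,30]}'
python3 - <<'E'
from h import *
print(sense()["force"])
S=snapshot("side")
cv2.imwrite("pics/p7.png",crop(S["frame"],245,185,70,80,7)[:,:,::-1])
E
```

```text
time_s: 20.72
position: [0.4529, 0.3675, 0.2268]
eef_rot: [0.18, 0.984, -0.0, 0.0]
force: [0.1, 0.7, 0.1]
opening: 0.0376
[0.13027348 0.7329732  0.14592232]
```

View pics/p7.png

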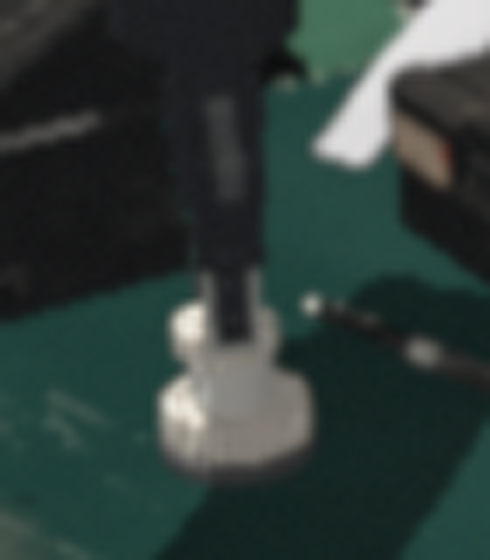

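Side crop: the small gear (224,335) is on the post, about 2 mm left of the stack axis (236). I nudge it before releasing.

```bash
python3 -m handwheel '{"xyz":[[-0.0025,0,0],[0,0,0],[0,0,0],[0,0,0],[0,0,0]],"spin":[0,0,0,0,0],"hand":[30,30,75,75,75]}'
python3 -m handwheel '{"xyz":[[0,0,-0.03],[0,0,-0.03],[0,0,-0.01],[0,0,0]],"spin":[0,0,0,0],"hand":[75,75,75,75]}'
python3 - <<'E'
from h import *
go(.459,-.0688,.27)
E
```

```text
time_s: 21.4
position: [0.4552, 0.3666, 0.2267]
eef_rot: [0.18, 0.984, -0.0, -0.0]
force: [-0.2, 0.1, -0.7]
opening: 0.0641
time_s: 21.9
position: [0.4553, 0.3666, 0.2969]
eef_rot: [0.18, 0.984, 0.0, 0.0]
force: [-0.9, 0.3, 0.1]
opening: 0.0639
shift [-0.1576 -0.406   0.0266] t 21.9
```

```bash
python3 -m handwheel '{"xyz":[[-0.016,-0.041,0],[-0.016,-0.041,0],[-0.016,-0.041,0],[-0.016,-0.041,0],[-0.016,-0.041,0],[-0.016,-0.041,0],[-0.016,-0.041,0],[-0.016,-0.041,0],[-0.016,-0.041,0.01],[-0.0136,-0.037,0.016],[0,0,0.01],[0,0,0]],"spin":[0,0,0,0,0,0,0,0,0,0,0,0],"hand":[60,60,60,60,60,60,60,60,60,60,60,60]}'
python3 - <<'E'
from h import *
go(.459,-.0688,.185)
S=snapshot("side")
a=crop(S["frame"],245,190,80,100,5);b=crop(S["frame"],335,265,80,100,5)
cv2.imwrite("pics/p8.png",np.hstack([a,b])[:,:,::-1])
c=np.r_[sense()["position"][:2],.08];print((proj(S,[c-.027*np.array([.354,.935,0])])-[295,215])*5+[400,0])
E
```

```text
time_s: 23.4
position: [0.4583, -0.0684, 0.2594]
eef_rot: [0.18, 0.984, -0.0, -0.001]
force: [0.2, 0.7, -0.2]
opening: 0.0513
shift [-0.001  -0.      0.0744] t 23.4
[[624.79227948 231.57159658]]
```

View pics/p8.png

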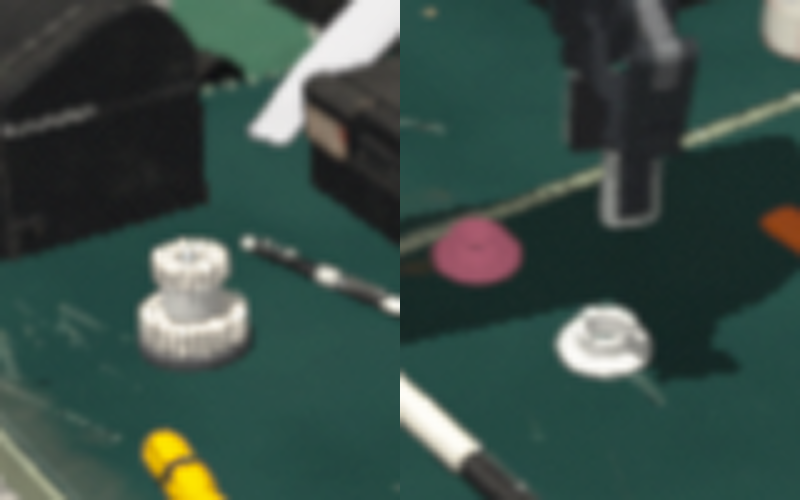

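The stack so far is clean, with the small gear flat at left crop (190,262). The real white bush is at right crop (602,342); the pink look-alike at (478,250) is clear. For the neck grip I narrow the jaws first and check tip height.

```bash
python3 -m handwheel '{"xyz":[[-0.001,0,0.02],[0,0,0.02],[0,0,0.02],[0,0,0.01],[0,0,0],[0,0,0]],"spin":[0,0,0,0,0,0],"hand":[42,42,42,42,42,42]}'
python3 - <<'E'
from h import *
S=snapshot("side")
cv2.imwrite("pics/p9.png",crop(S["frame"],335,275,60,60,10)[:,:,::-1])
print(sense()["force"])
c=np.r_[sense()["position"][:2],0];d=.018*np.array([.354,.935,0])
for z in(0,.005,.01,.015):print(z,(proj(S,[c-d+[0,0,z]])-[305,245])*10)
E
```

```text
time_s: 24.2
position: [0.4602, -0.0691, 0.1914]
eef_rot: [0.18, 0.984, 0.0, 0.0]
force: [-1.6, -0.5, 0.1]
opening: 0.0355
[-0.06395999 -0.11167655  0.0434424 ]
0 [[331.2347568  440.49001508]]
0.005 [[332.18170057 422.47429881]]
0.01 [[333.13302344 404.35864834]]
0.015 [[334.08874559 386.14241962]]
```

View pics/p9.png

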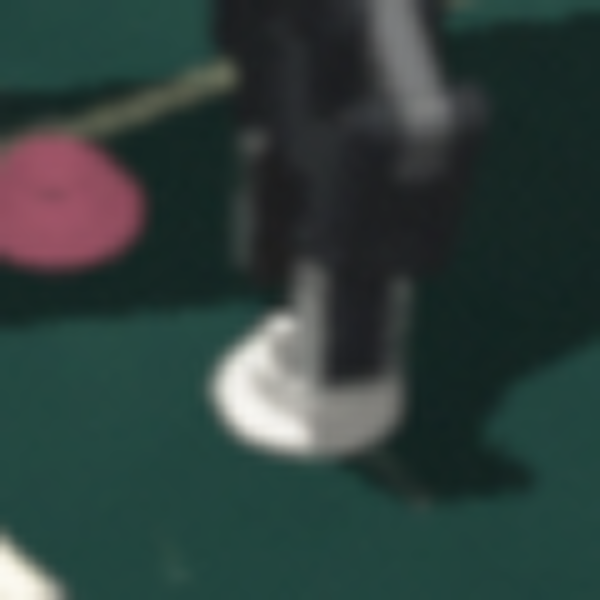

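The tip is at about z=14 mm, so I lower 6 mm and close on the neck.

```bash
python3 -m handwheel '{"xyz":[[0,0,0.006],[0,0,0],[0,0,0],[0,0,0],[0,0,0],[0,0,0]],"spin":[0,0,0,0,0,0],"hand":[42,42,10,10,10,10]}'
python3 -m handwheel '{"xyz":[[0,0,-0.01],[0,0,-0.03],[0,0,-0.03],[0,0,-0.04],[0,0,0]],"spin":[0,0,0,0,0],"hand":[10,10,10,10,10]}'
python3 - <<'E'
from h import *
go(.4545,.3665,.295)
E
```

```text
time_s: 25.0
position: [0.4598, -0.0694, 0.1851]
eef_rot: [0.18, 0.984, 0.0, -0.0]
force: [-2.5, -0.4, 5.9]
opening: 0.0204
time_s: 25.62
position: [0.4609, -0.0697, 0.2979]
eef_rot: [0.18, 0.984, 0.001, 0.003]
force: [0.7, -0.2, -0.9]
opening: 0.0207
shift [0.1605 0.4056 0.0034] t 25.625
```

```bash
python3 -m handwheel '{"xyz":[[0.016,0.041,0],[0.016,0.041,0],[0.016,0.041,0],[0.016,0.041,0],[0.016,0.041,0],[0.016,0.041,0],[0.016,0.041,0],[0.016,0.041,0],[0.016,0.041,0],[0.016,0.036,0],[0,0,0],[0,0,0]],"spin":[0,0,0,0,0,0,0,0,0,0,0,0],"hand":[10,10,10,10,10,10,10,10,10,10,10,10]}'
python3 - <<'E'
from h import *
go(.4545,.3665,.295)
S=snapshot("side");T=snapshot("top")
cv2.imwrite("pics/p10.png",np.hstack([crop(S["frame"],245,175,80,100,5),crop(T["frame"],165,245,80,100,5)])[:,:,::-1])
for p in((.452,.3655),(.451,.364)):
    print((proj(T,[(*p,.112),(*p,.056)])-[125,195])*5+[400,0],(proj(S,[(*p,.112),(*p,.056)])-[205,125])*5)
E
```

```text
time_s: 27.12
position: [0.4536, 0.3654, 0.2941]
eef_rot: [0.18, 0.984, -0.001, -0.0]
force: [0.5, -1.7, 0.0]
opening: 0.0206
shift [-0.0005  0.0013 -0.0009] t 27.125
[[519.01742663 221.83044662]
 [576.93388644 258.75980119]] [[179.60212253 238.06537731]
 [186.29227283 329.57100101]]
[[522.71976953 225.14479502]
 [580.4077443  261.86682298]] [[179.19336388 239.37766268]
 [185.90230317 330.96560065]]
```

View pics/p10.png

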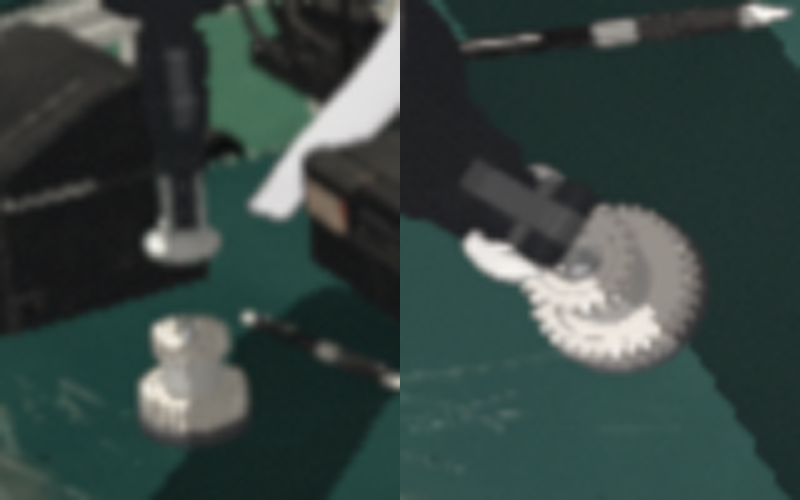

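The bush is flange down and on the stack axis in both views: side (182,242) against an expected 184, top (524,222) against about 521. Lowering and releasing.

```bash
python3 -m handwheel '{"xyz":[[0,0.001,0.01],[0,0,0.015],[0,0,0.012],[0,0,0.008],[0,0,0.004],[0,0,0.0025],[0,0,0],[0,0,0]],"spin":[0,0,0,0,0,0,0,0],"hand":[10,10,10,10,10,10,10,10]}'
python3 - <<'E'
from h import *
print(sense()["force"])
S=snapshot("side")
cv2.imwrite("pics/p11.png",crop(S["frame"],245,190,70,80,7)[:,:,::-1])
E
```

```text
time_s: 28.22
position: [0.454, 0.3671, 0.2435]
eef_rot: [0.18, 0.984, 0.0, 0.0]
force: [1.0, -0.3, -0.8]
opening: 0.0208
[ 0.99394934 -0.26255294 -0.78659966]
```

View pics/p11.png

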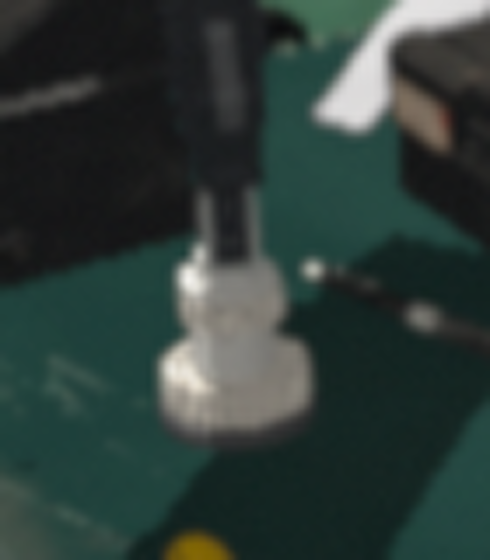

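Bush and small gear edges coincide (176–286), so I release.

```bash
python3 -m handwheel '{"xyz":[[0,0,0.001],[0,0,0],[0,0,0],[0,0,0],[0,0,0]],"spin":[0,0,0,0,0],"hand":[10,70,70,70,70]}'
python3 -m handwheel '{"xyz":[[0,0,-0.02],[0,0,-0.04],[0,0,-0.04],[0.03,-0.03,-0.02],[-0.03,-0.05,0],[-0.03,-0.05,0],[-0.03,-0.05,0],[0,0,0],[0,0,0]],"spin":[0,0,0,0,0,0,0,0,0],"hand":[70,70,70,70,70,70,70,70,70]}'
python3 - <<'E'
from h import *
S=snapshot("side");T=snapshot("top")
cv2.imwrite("pics/p12.png",np.hstack([crop(S["frame"],245,190,60,80,6),crop(T["frame"],165,245,60,80,6)])[:,:,::-1])
cv2.imwrite("pics/p13.png",S["frame"][:,:,::-1])
E
```

```text
time_s: 28.9
position: [0.4539, 0.3671, 0.2422]
eef_rot: [0.18, 0.984, -0.0, -0.0]
force: [0.3, -0.4, -0.5]
opening: 0.0597
time_s: 30.02
position: [0.4462, 0.1779, 0.3624]
eef_rot: [0.18, 0.984, 0.0, 0.0]
force: [-0.7, 0.1, 0.3]
opening: 0.0599
```

View pics/p12.png

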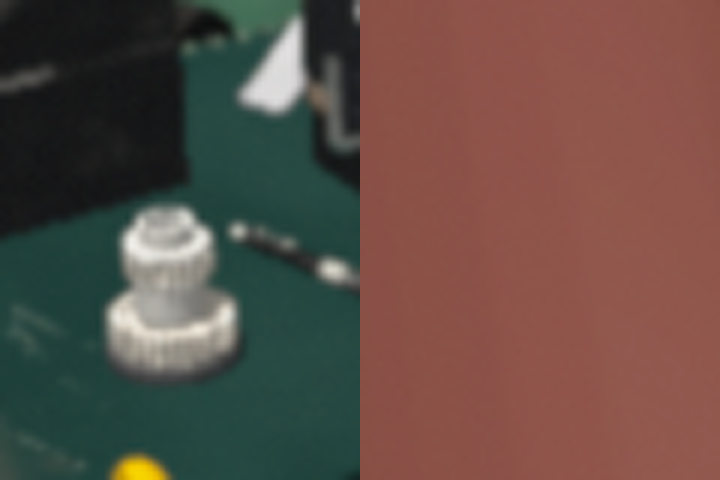

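View pics/p13.png

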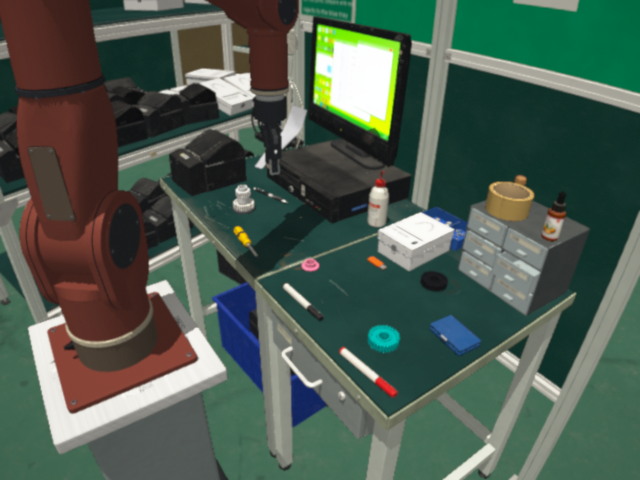

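The full stack stands at side (243,198): big gear, spacer, small gear, then the bush, flange down and level. The USB stick, screwdriver and marker haven't moved, and the arm is clear.

```bash
python3 -c "
from workcell import *
print(hand_in(),sense()['time_s'])"
```

```text
the job is handed in; nothing more can be done
the job is handed in; nothing more can be done
```

The spindle is loaded in the order asked: big gear, spacer, small gear, then the flanged bush with its flange down. I let go of everything, backed the arm clear and handed the job in at about 30 s.

- **Stack:** the last side view shows all four parts level and centred on the post. The last top view was blocked by the arm, so the final stack was checked from the side camera only.
- **Bystanders:** the USB stick, screwdriver, marker and look-alikes are where they started, judged by eye in the side view.
- **Forces:** the largest wrist-force reading was about 11 N, while gripping the big gear on the bench. Readings come only at the end of each move, so a brief higher peak would not show.
- **Disagreements:** the jaw opening read 3–6 mm under the known diameters on every grip. The fingertips also reached a few mm lower than the stated geometry. I corrected for both by sight and force, and neither affected the result.

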